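# Switch off the drying plate and stack its last press roll

## Robot

A 7-joint arm with a two-finger parallel gripper is mounted at the origin on the work surface. World frame = base frame: x ahead of the robot, y to its left, z up, the work surface at z = 0. Lengths are in m, angles in rad, forces in N, time in s.
With the tool pointing down it reaches from about 0.425 to 0.95 m from the base axis. Payload 4.7 kg.
Tool frame: the origin (TCP) lies between the finger pads; the fingertips stand 8 mm ahead of it and the grasp point (between the pads) lies 11 mm behind it; z points along the fingers, y is the line along which they close (so a half turn about z gives the same grasp; the last joint's range is limited). The gripper opens to 87 mm and grips with 3 to 60 N. Pads are 19 mm wide; open, the fingers measure 117 mm over their backs; the gripper's body (75 mm by 190 mm) begins 51 mm behind the grasp point.
Start: joints at [1.077, 0.469, -0.049, 1.532, 0.024, 1.141, -0.082], TCP at [0.303, -0.603, 0.231] pointing down, gripper open.
Joint ranges: [-2.59, 2.59], [-0.33, 1.99], [-1.39, 1.29], [0.1, 2.45], [-1.04, 4.18], [0.21, 1.99], [-2.66, 2.66]. Speed limits (rad/s): [2.57, 2.57, 3.14, 3.14, 3.14, 3.14, 3.14].

## Interface

Orientations are given as a 3x3 rotation matrix whose columns are the frame's x, y, z axes.
In Python, from workcell import arm, cams, job gives the robot as it stands. The module is installed in compiled form; this text tells all that it offers.
- The arm moves only by the tool servo_tool, never from a script. Its argument "plan" is a list that holds one entry, the list of rows, each a list of 7 numbers: the shift along the tool's x, y, z in mm, then the turn, a rotation vector about the tool's x, y, z in degrees, then the opening, from 0 (shut) to 1 (fully open). A call has 1 to 12 rows; each row shifts and turns the commanded pose from where the row before left it, along the tool's axes as they then stand; what a row does not reach is not made up. A row lasts 1/10 s, in which the tool goes at most 50 mm and 8.59 degrees, less where a joint would pass 70% of its speed; a pose out of reach is approached as far as the arm can. A call with a gripper value outside its range is refused whole. The fingers move at their own pace and stop on an object; "squeeze" is the grip in N (left out, the last holds). Time passes only in rows, so rows that do not move let the fingers close. It gives the time, the measured TCP pose, the force, the opening and the grip force at its end, in the units of the state.
- arm.read_state(): the state, without advancing time (a new reading comes with each control period).
- cams.camera(name): name is "side" or "top" or "wrist"; returns (picture, depth): 384x512x3 uint8, red, green, blue; 384x512 float32, m along the optical axis (not along the pixel's ray), 0 where there is no reading.
- cams.camera_model(name): a dict with "mtx" (3x3 intrinsics, pixels), "distortion" ([k1, k2, p1, p2, k3] as OpenCV has them; the pictures are not rectified), "world_from_camera" (4x4, takes a point from camera to world coordinates); the wrist camera has in their place "T_tool_cam" (4x4, takes a point from camera to tool coordinates, whose origin is the TCP and whose axes are the flange's). Camera axes: x right, y up, looking along -z (the intrinsics and any distortion apply to the point x, -y, -z); pixel columns grow to the right and rows downward; lengths in m; the calibration is good to about 2 mm. A picture is of the moment at which its call begins: read the wrist's pose just before it. camera_model takes no time and is no camera call.
- job.sign_off(): hands the job in; it is judged then, once.
The state is a dict: "time_s": time; "joints": joint angles; "qd": joint speeds; "joint_efforts": joint torques, N m; "ee_pos": TCP position; "ee_rot": TCP orientation; "ft_force": force on the tool from outside, world axes, zero at the start; "moment": the same for the moment, N m; "grip_width": finger opening in m; "finger_force": force on a finger pad.
Only numpy, scipy, OpenCV 4.12 (cv2) and the standard library are available. Lean on these libraries where they do the work, as an engineer would, in place of code of your own. Each camera call takes 0.05 s, during which the arm holds its last target. There are 200 camera calls.

## Task

The drying plate is finished for the day: first turn the heat knob on its sloping panel anticlockwise all the way to the off stop, and only then take the terracotta press roll from the plate and lay it on the two rolls in the wooden tray, so that it rests in the gap between them, parallel to them and level with their ends. Lay it down, do not drop it, and leave the other pottery and tools where they are.

Things in the scene. Friction and masses are not known exactly. Their poses are not given: they have to be found in the camera images.
- warmer: White drying plate (fixed), 260 x 260 x 103 mm. Origin: centre of underside; x to its back, y left seen from the robot. At its front a grey control panel slopes 28 deg, from height 55 mm at x=-130 mm to 103 mm at x=-40 mm. Behind it a flat steel top, height 103 mm, with two 6 mm high ribs along y; the roll lies between them at x=+30 mm.
- heat_grip (a point): Point to grip the black heat knob: on its axis, 37 mm above the panel, 7 mm below its top (fingertips 19 mm lower are clear). z: the axis, out of the panel, leaning 28 deg from vertical to the front. x, y turn with the knob: its grip is a bar 42 mm long in x, 14 mm thick in y, 32 mm high, on a disc of 44 mm. White pointer on the bar's -x half.
- heat (a joint): Heat knob angle in rad, growing clockwise looking at the panel; 0 is the off stop (fully anticlockwise), pointer at the big white dot at the upper left of the knob, seen from the front; 4.8 is full heat (yellow to red dots). Stays where left; takes about 0.05 N m. Starts between 3.5 and 4.3.
- roll: The press roll on the drying plate: solid terracotta cylinder, diameter 48 mm, length 100 mm, about 0.2 kg, with two darker bands. Its own y is its axis. Origin on its surface (turns with it); use roll_center.
- roll_center (a point): Centre of the roll to be moved; at the start 24 mm above the steel top.
- tray: Wooden tray (fixed), outside 116 (x) x 132 (y) x 26 mm, walls 6 mm, inner floor at 6 mm. Origin: centre of its underside. Two rolls lie in it along its y, side by side, with about 4 mm play between them; a third one saddled on them comes to rest with its centre 68 to 73 mm above the tray's underside.
- roll_low_a_center (a point): Centre of the first roll in the tray (same size as the roll), at the tray's -x side.
- roll_low_b_center (a point): Centre of the second roll in the tray, at the tray's +x side.
- mould: Cream plaster mould block 100 x 100 x 88 mm, 1.3 kg, origin under its centre. Leave alone.
- bear: Small brown clay bear 58 mm high, 42 mm across, standing on the back left corner of the drying plate; origin under it. Leave alone.
- cub: Small brown clay cub 50 mm high, 36 mm across; origin under it. Leave alone.
- jar: Amber jar with orange cap, diameter 60, height 85 mm; origin under it. Leave alone.
- bowl: Blue bowl, diameter 100, height 45 mm; origin under it. Leave alone.
- brush: Brush lying on the table, 200 mm long, along its x; origin under its middle. Leave alone.
Mind the look-alikes: they are no part of the job. What is shaped like the roll but red is not meant. Leave any pink look-alike of the part that bears roll_low_b_center alone.

How it is judged:
By the outcome, as a careful person would: the job done as asked, in the order asked, and still so for the second after the job is handed in, with the robot touching nothing.
It also fails if it takes over 72 s, if anything falls off the work surface, if the arm or the gripper's body presses on something with over 40 N, if the wrist force passes 120 N, or if a joint passes its speed limit or range.

## Working session

There is one attempt and no reset: what is moved stays moved. The work goes in short steps, Python scripts to look and compute and a tool call to move; the robot and the scene stay as the last step left them, time stands still between calls to the robot, and variables do not carry over. Pictures are saved under pics/ and viewed, at most 10 in all, crops included, and the job is handed in when it is done.

Besides the shell and the picture viewer there is one more tool, called after "Call:" as name(argument=value, ...), one argument or row to a line, values as JSON. servo_tool: Moves the arm, as the interface text tells. Its arguments: {"type":"object","properties":{"plan":{"type":"array"},"squeeze":{"type":"number"}},"required":["plan"]}

```bash
mkdir -p pics
cat > h.py <<'E'
import numpy as np, cv2
from workcell import arm, cams, job
def snap(n):
    s=arm.read_state(); p,d=cams.camera(n); m=cams.camera_model(n)
    if n=='wrist':
        T=np.eye(4);T[:3,:3]=s['ee_rot'];T[:3,3]=s['ee_pos'];W=T@np.array(m['T_tool_cam'])
    else: W=np.array(m['world_from_camera'])
    return p,d,np.array(m['mtx']),np.array(m['distortion'],float),W
def rays(uv,K,D,W):
    q=cv2.undistortPoints(np.array(uv,float).reshape(-1,1,2),K,D).reshape(-1,2)
    r=np.c_[q[:,0],-q[:,1],-np.ones(len(q))]
    return W[:3,3],r@W[:3,:3].T
def plane(uv,z,K,D,W):
    o,r=rays(uv,K,D,W); return o+r*((z-o[2])/r[:,2])[:,None]
def cloud(d,K,D,W):
    v,u=np.mgrid[:d.shape[0],:d.shape[1]]
    o,r=rays(np.c_[u.ravel(),v.ravel()],K,D,W)
    P=o+r*d.ravel()[:,None].astype(float); P[d.ravel()<=0]=np.nan
    return P.reshape(*d.shape,3)
def save(n,S):
    np.savez('pics/'+n+'.npz',p=S[0],d=S[1],K=S[2],D=S[3],W=S[4]); cv2.imwrite('pics/'+n+'.png',S[0][:,:,::-1])
def load(n):
    z=np.load('pics/'+n+'.npz'); return [z[k] for k in 'pdKDW']
E
python3 - <<'E'
from h import *
for n in('top','side'):
    S=snap(n);save(n+'0',S);print(n,S[2].tolist(),S[3],S[4].round(3).tolist())
a=np.array(cams.camera_model('wrist')['T_tool_cam']);print(a.round(3).tolist())
s=arm.read_state();print(s['time_s'],np.round(s['ee_rot'],3).tolist(),s['grip_width'])
E
```

```text
top [[487.24391702310595, 0.0, 254.1599424300009], [0.0, 487.24391702310595, 187.90581186357215], [0.0, 0.0, 1.0]] [-0.18319846  0.          0.          0.          0.        ] [[0.01, 0.987, -0.159, 0.246], [-1.0, 0.008, -0.015, -0.012], [-0.013, 0.159, 0.987, 1.374], [0.0, 0.0, 0.0, 1.0]]
side [[484.81768672856236, 0.0, 252.58974550142614], [0.0, 484.81768672856236, 183.39697012455133], [0.0, 0.0, 1.0]] [-0.09467731  0.          0.          0.          0.        ] [[-0.77, 0.496, -0.401, -0.035], [-0.637, -0.616, 0.463, 0.591], [-0.017, 0.612, 0.791, 1.092], [0.0, 0.0, 0.0, 1.0]]
[[-0.0, 0.953, 0.302, 0.083], [1.0, 0.0, 0.001, 0.0], [0.001, 0.302, -0.953, -0.153], [0.0, 0.0, 0.0, 1.0]]
0.1 [[0.894, 0.448, -0.001], [0.448, -0.894, 0.002], [-0.0, -0.002, -1.0]] 0.08678594857596544
```

View pics/top0.png

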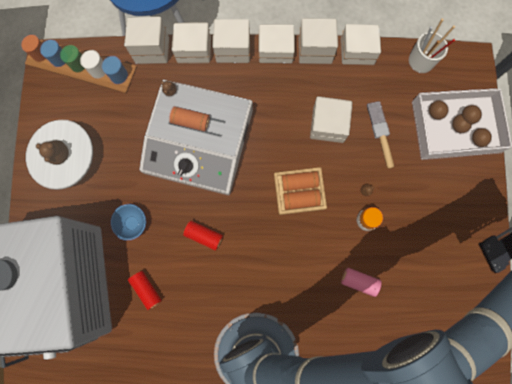

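View pics/side0.png

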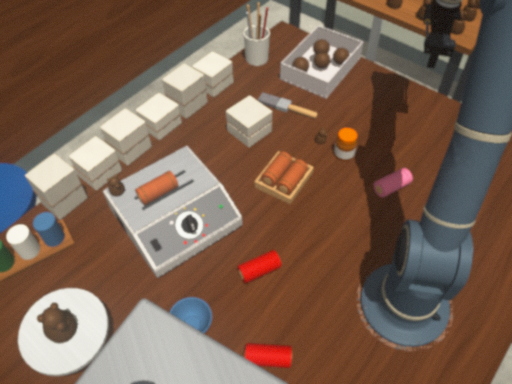

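Top view: the drying plate is at about (197,137), with the terracotta roll on it at (189,119) and the knob at (186,165). The tray with its two rolls is at (301,191).

Roll candidates:
- (189,119) is terracotta, lies on the steel top and has dark bands, so it is the one meant.
- (300,183) and (302,200) are the tray rolls.
- (203,235) and (144,290) are red, so they are not meant.
- (361,282) is the pink look-alike, to be left alone.

I'll confirm this in one enlarged crop and measure.

```bash
cat > m.py <<'E'
from h import *
def tmask(p,extra=0):
    h=cv2.cvtColor(p,cv2.COLOR_RGB2HSV)
    return cv2.inRange(h,(4,110,110),(14,215,255))
if __name__=='__main__':
  for n in('top0','side0'):
    p,d,K,D,W=load(n);C=cloud(d,K,D,W)
    k,l,st,c=cv2.connectedComponentsWithStats(tmask(p))
    for i in range(1,k):
        if st[i,4]<60: continue
        Q=C[l==i];Q=Q[~np.isnan(Q[:,0])];hi=np.percentile(Q[:,2],97)
        uv=np.argwhere(l==i)[:,::-1].astype(np.float32)
        print(n,i,c[i].round(1),st[i,4],Q.mean(0).round(4),'ztop',hi.round(4),np.linalg.eigh(np.cov(Q[:,:2].T))[1][:,1].round(3))
    # warmer top surface
    w=(C[:,:,2]>.095)&(C[:,:,2]<.111)&(C[:,:,0]>.4)&(C[:,:,0]<.85)&(C[:,:,1]>.0)&(C[:,:,1]<.35)
    Q=C[w];r=cv2.minAreaRect(Q[:,:2].astype(np.float32));print('steel',len(Q),np.median(Q[:,2]),r)
  p=load('top0')[0];s=load('side0')[0]
  f=lambda im,a,b,c,dd:cv2.resize(im[a:b,c:dd],(400,400),interpolation=cv2.INTER_CUBIC)
  cv2.imwrite('pics/crop.png',np.hstack([f(p,80,200,135,255),f(s,145,275,105,235)])[:,:,::-1])
E
python3 m.py
```

```text
top0 1 [238.9 179.6] 63146 [ 4.993e-01  5.550e-02 -3.000e-04] ztop 0.0057 [-0.056  0.998]
top0 3 [395.5  50. ] 713 [ 9.032e-01 -4.231e-01 -4.000e-04] ztop 0.0054 [-0.553  0.834]
top0 7 [468.2  56. ] 1252 [ 8.944e-01 -6.612e-01  2.000e-04] ztop 0.0054 [-0.148  0.989]
top0 23 [439.7 109.2] 116 [ 0.6933 -0.5261  0.0595] ztop 0.0666 [-0.908 -0.42 ]
top0 24 [188.3 118.3] 609 [0.6293 0.1825 0.1452] ztop 0.153 [0.244 0.97 ]
top0 25 [473.6 113.6] 109 [ 0.6733 -0.6164  0.0901] ztop 0.0968 [0.356 0.935]
top0 26 [462.7 124. ] 86 [ 0.6507 -0.5938  0.0591] ztop 0.0658 [0.696 0.718]
top0 27 [483.7 136.7] 105 [ 0.6141 -0.656   0.0602] ztop 0.0663 [-0.997  0.075]
top0 35 [301. 190.] 1251 [ 0.4559 -0.1215  0.0458] ztop 0.0566 [-0.607  0.794]
top0 39 [401.3 212.2] 856 [ 0.4007 -0.4146  0.0029] ztop 0.0563 [-0.145  0.989]
top0 50 [498.4 224.7] 80 [ 0.364  -0.715  -0.0011] ztop 0.005 [-0.149  0.989]
top0 52 [445.5 265.2] 4054 [ 0.2478 -0.5446 -0.0011] ztop 0.0042 [-0.144  0.99 ]
top0 54 [386.1 318.6] 7315 [ 0.0992 -0.3676 -0.0011] ztop 0.0041 [-0.221  0.975]
top0 66 [112.5 368.3] 5625 [-0.0542  0.4087 -
[... 986 characters left out ...]
[ 33.2 214.5] 156 [9.255e-01 4.203e-01 4.000e-04] ztop 0.0045 [-0.111  0.994]
side0 115 [462.8 309.2] 2984 [-0.1204 -0.0817 -0.0004] ztop 0.0037 [0.013 1.   ]
side0 155 [486.5 330.4] 1933 [-0.189  -0.0611 -0.0003] ztop 0.0034 [-0.014  1.   ]
side0 178 [ 49.9 316.4] 121 [0.5374 0.5746 0.1669] ztop 0.1719 [-0.554  0.832]
side0 190 [  9.7 344.6] 428 [6.576e-01 6.796e-01 6.000e-04] ztop 0.0047 [-0.711  0.703]
side0 255 [ 69.  379.1] 123 [0.4845 0.635  0.0009] ztop 0.0044 [0.611 0.792]
side0 258 [ 44.  379.5] 111 [0.5276 0.6739 0.0009] ztop 0.0047 [0.607 0.795]
steel 5008 0.10228566379500403 ((0.6740870475769043, 0.17593571543693542), (0.37712714076042175, 0.30776119232177734), 4.729000091552734)
```

View pics/crop.png

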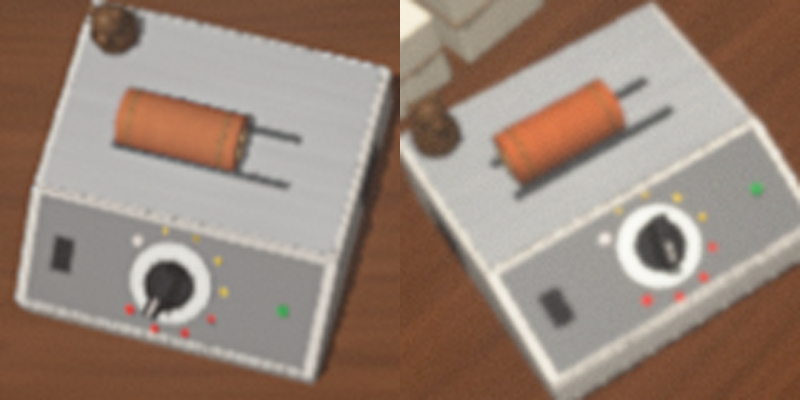

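The crop confirms the terracotta roll on the plate, at crop (180,128). The white off dot is at (137,240), and the pointer at (150,303) points to the last red dots at the lower left.

```bash
cat >> h.py <<'E'
from scipy.spatial.transform import Rotation as R
def to(pos,Rt,st=None):
    s=st or arm.read_state();M=np.array(s['ee_rot'])
    d=M.T@(np.array(pos)-s['ee_pos'])*1000
    rv=np.degrees(R.from_matrix(M.T@Rt).as_rotvec())
    print('shift mm',d.round(1),'rot deg',rv.round(2),'|',np.linalg.norm(d).round(0),np.linalg.norm(rv).round(1))
def frame(z,x):
    z=np.array(z,float);z/=np.linalg.norm(z);x=np.array(x,float);x-=z*(x@z);x/=np.linalg.norm(x)
    return np.c_[x,np.cross(z,x),z]
E
python3 - <<'E'
from h import *
for n in('top0','side0'):
    p,d,K,D,W=load(n);C=cloud(d,K,D,W);hsv=cv2.cvtColor(p,cv2.COLOR_RGB2HSV)
    X,Y,Z=C[...,0],C[...,1],C[...,2]
    reg=(X>.42)&(X<.62)&(Y>0)&(Y<.34)
    k=reg&(Z>.125)&(Z<.16)&(hsv[...,2]<110)&(X<.58)
    Q=C[k];print(n,'knob top',len(Q),np.median(Q,0).round(4),np.percentile(Q[:,2],[50,95]))
    st=(Z>.097)&(Z<.11)&(X>.45)&(X<.8)&(Y>0.02)&(Y<.32)&(hsv[...,1]<60)
    l=cv2.connectedComponentsWithStats(st.astype(np.uint8));i=1+l[2][1:,4].argmax();Q=C[l[1]==i]
    print('steel',cv2.minAreaRect(Q[:,:2].astype(np.float32)),np.median(Q[:,2]))
    g=(Z>.058)&(Z<.1)&reg&(hsv[...,1]<70)&(hsv[...,2]<200);Q=C[g]
    A=np.c_[Q[:,:2],np.ones(len(Q))];c=np.linalg.lstsq(A,Q[:,2],rcond=None)[0]
    for _ in range(3):
        e=abs(A@c-Q[:,2])<.004;c=np.linalg.lstsq(A[e],Q[e,2],rcond=None)[0]
    nn=np.array([-c[0],-c[1],1]);nn/=np.linalg.norm(nn);print('panel n',nn.round(3),'c',c.round(4),len(Q))
    t=(X>.37)&(X<.55)&(Y>-.22)&(Y<-.02)&(Z>.015)&(Z<.03);Q=C[t]
    print('tray',cv2.minAreaRect(Q[:,:2].astype(np.float32)))
    t=(X>.37)&(X<.55)&(Y>-.22)&(Y<-.02)&(Z>.046);Q=C[t];m=Q.mean(0)
    print('rolls',m.round(4),cv2.minAreaRect(Q[:,:2].astype(np.float32)))
n=np.array([-.469*.97,.469*.243,.883])
to([.5,.13,.30],frame(-n,[.97,-.243,0]))
E
```

```text
top0 knob top 8 [0.5124 0.1897 0.1263] [0.1263373  0.12710434]
steel ((0.633089005947113, 0.16500963270664215), (0.26107990741729736, 0.19592899084091187), 76.50218200683594) 0.10199440921304959
panel n [-0.335  0.062  0.94 ] c [ 0.3566 -0.0655 -0.0944] 2922
tray ((0.4598136246204376, -0.1199936494231224), (0.1173371896147728, 0.1304086297750473), 7.267825603485107)
rolls [ 0.4589 -0.1208  0.0512] ((0.4592097997665405, -0.1204848662018776), (0.09248331934213638, 0.10029555857181549), 6.669862270355225)
side0 knob top 3 [0.5087 0.1984 0.1255] [0.12546783 0.12578426]
steel ((0.6051132678985596, 0.17758244276046753), (0.26033321022987366, 0.2533726990222931), 76.69625854492188) 0.10242312163003764
panel n [-0.435  0.106  0.894] c [ 0.4869 -0.1189 -0.1498] 3040
tray ((0.45810434222221375, -0.11609485745429993), (0.11846379935741425, 0.13886450231075287), 7.71030855178833)
rolls [ 0.4559 -0.1146  0.0509] ((0.45607635378837585, -0.11717256903648376), (0.0921667292714119, 0.10368160158395767), 5.921060085296631)
shift mm [ 505.3 -566.6  -69.4] rot deg [-10.03  26.82  39.85] | 762.0 49.1
```

Call:
servo_tool(
  plan=[
    [[34,-36,-3,0,0,0,1],[34,-36,-3,0,0,0,1],[34,-36,-3,0,0,0,1],[34,-36,-3,0,0,0,1],[34,-36,-3,0,0,0,1],[34,-36,-3,0,0,0,1],[34,-36,-3,0,0,0,1],[34,-36,-3,0,0,0,1],[34,-36,-3,0,0,0,1],[34,-36,-3,0,0,0,1],[34,-36,-3,0,0,0,1],[34,-36,-3,0,0,0,1]],
  ],
)

```text
time_s: 1.3
ee_pos: [0.4736, -0.0325, 0.2666]
ee_rot: [[0.894, 0.448, 0.0], [0.448, -0.894, -0.0], [-0.0, 0.0, -1.0]]
ft_force: [0.5, -0.2, 0.4]
grip_width: 0.0873
finger_force: 0.0
```

Run:
```python
from h import *
s=arm.read_state();print(s['time_s'],np.round(s['joints'],2),np.round(s['ee_pos'],3))
n=np.array([-.469*.972,.469*.235,.883])
to([.455,.205,.26],frame(-n,[.972,-.235,0]))
```

```text
1.3 [ 0.37  0.13 -0.43  1.92  0.06  1.1  -1.19] [ 0.474 -0.032  0.267]
shift mm [  89.8 -220.7    6.5] rot deg [-9.79 26.81 39.4 ] | 238.0 48.6
```

Call:
servo_tool(
  plan=[
    [[18,-44,1,0,0,0,1],[18,-44,1,0,0,0,1],[18,-44,1,0,0,0,1],[18,-44,1,0,0,0,1],[18,-44,1,0,0,0,1],[0,0,0,-1.4,3.8,5.6,1],[0,0,0,-1.4,3.8,5.6,1],[0,0,0,-1.4,3.8,5.6,1],[0,0,0,-1.4,3.8,5.6,1],[0,0,0,-1.4,3.8,5.6,1],[0,0,0,-1.4,3.8,5.6,1],[0,0,0,-1.4,3.8,5.6,1]],
  ],
)

```text
time_s: 2.5
ee_pos: [0.4593, 0.1958, 0.2634]
ee_rot: [[0.921, -0.102, 0.376], [-0.082, -0.994, -0.07], [0.381, 0.034, -0.924]]
ft_force: [0.5, 0.7, 0.4]
grip_width: 0.0871
finger_force: 0.0
```

Run:
```python
from h import *
S=snap('wrist');save('w1',S)
s=arm.read_state();print(s['time_s'],np.round(s['joints'],2),np.round(s['ee_pos'],3),np.round(s['ee_rot'],3).tolist())
```

```text
2.55 [-0.48  0.02 -0.19  2.1   0.42  0.8  -2.6 ] [0.46  0.196 0.264] [[0.921, -0.102, 0.377], [-0.082, -0.994, -0.07], [0.382, 0.034, -0.924]]
```

View pics/w1.png

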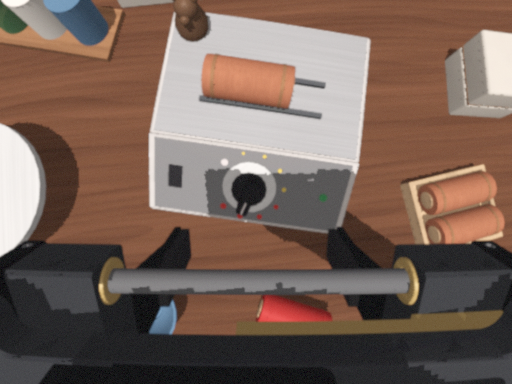

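The wrist view shows the knob at (248,188), with its pointer toward (243,212), almost straight to the front. The white off dot is at (224,162), the roll at (250,80) and the tray at (460,207).

```bash
cat > knob.py <<'E'
from h import *
import sys
def knob(S,guess=None):
    p,d,K,D,W=S;C=cloud(d,K,D,W);h=cv2.cvtColor(p,cv2.COLOR_RGB2HSV)
    n0=np.array([-.469*.972,.469*.235,.883])
    o=np.array([.53,.17,.075]) if guess is None else guess
    L=C-o
    reg=(np.linalg.norm(L,axis=2)<.12)&(C[...,2]>.056)&(C[...,2]<.1)&(h[...,1]<60)&(h[...,2]>80)&(h[...,2]<190)
    Q=C[reg];n=n0
    for _ in range(6):
        m=np.median(Q@n);Q2=Q[abs(Q@n-m)<.004];c=Q2.mean(0);n=np.linalg.svd(Q2-c)[2][2];n*=np.sign(n[2])
        m=c@n
    return C,h,n,m
def onplane(uv,n,m,S):
    o,r=rays(uv,*S[2:]);return o+r*((m-o@n)/(r@n))[:,None]
if __name__=='__main__':
    S=load('w1');C,h,n,m=knob(S)
    print('n',n.round(4),'tilt',np.degrees(np.arccos(n[2])),'yaw',np.degrees(np.arctan2(-n[1],-n[0])),'m',m)
    H=C@n-m
    u0,v0=248,188
    v,u=np.mgrid[:384,:512];near=np.hypot(u-u0,v-v0)<40
    wh=(near&(h[...,2]>165)&(h[...,1]<40)&(np.hypot(u-u0,v-v0)<28)).astype(np.uint8)
    pts=np.argwhere(wh)[:,::-1]
    P=onplane(pts,n,m,S)
    ex=np.cross([0,0,1],n);ex/=np.linalg.norm(ex) # horizontal in panel
    ey=np.cross(n,ex)
    if ey[2]<0: ex,ey=-ex,-ey
    Q=np.c_[P@ex,P@ey].astype(np.float32);(cx,cy),r=cv2.minEnclosingCircle(Q)
    ctr=ex*cx+ey*cy+n*m;print('ring ctr',ctr.round(4),'r',r, len(Q), cv2.fitEllipse(cv2.convexHull(Q)))
    bk=near&(h[...,2]<70);print('black',bk.sum(),'H pct',np.nanpercentile(H[bk],[10,50,90,98]))
    tp=bk&(H>.025);P=C[tp];P=P-ctr;print('bar pts',len(P),'mean',(P@ex).mean(),(P@ey).mean())
    q=np.c_[P@ex,P@ey].astype(np.float32);print(cv2.minAreaRect(q))
    cv2.imwrite('pics/w1c.png',cv2.resize(S[0][140:230,195:305],None,fx=6,fy=6,interpolation=cv2.INTER_CUBIC)[:,:,::-1])
    for nm,uv in dict(off=(224,162),last=(223,206)).items():
        e=onplane([uv],n,m,S)[0]-ctr;print(nm,np.degrees(np.arctan2(e@ex,e@ey)),np.linalg.norm(e))
    print('ex',ex.round(3),'ey',ey.round(3))
E
python3 knob.py
```

```text
n [-0.454   0.112   0.8839] tilt 27.879454055177728 yaw -13.859979418272543 m -0.143858721161704
ring ctr [0.536  0.192  0.0882] r 0.025245426222682 401 ((-0.3141981363296509, 0.46306461095809937), (0.019189100712537766, 0.05089472234249115), 91.28046417236328)
black 932 H pct [0.01285172 0.01861499 0.04370222 0.04439897]
bar pts 432 mean 0.002063213173432356 -0.015808168058969296
((0.001685885712504387, -0.020515000447630882), (0.040578693151474, 0.014038218185305595), 75.23778533935547)
off -79.53647875563162 0.03367660751780329
last -151.6633647586467 0.06098658326425574
ex [-0.24  -0.971  0.   ] ey [ 0.858 -0.212  0.468]
```

View pics/w1c.png

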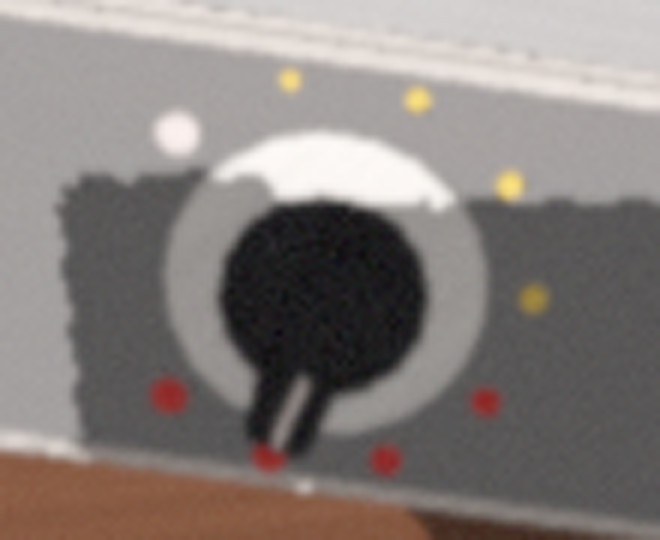

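```bash
cat > k2.py <<'E'
from knob import *
S=load('w1');C,h,n,m=knob(S)
ex=np.array([-.24,-.971,0]);ex-=n*(ex@n);ex/=np.linalg.norm(ex);ey=np.cross(n,ex)
c=np.array([(178,133),(290,80),(418,100),(511,186),(535,299),(486,402),(387,460),(270,457),(169,396)],float)/6+[195,140]
P=onplane(c,n,m,S);q=np.c_[P@ex,P@ey]
from scipy.optimize import least_squares
f=least_squares(lambda t:np.hypot(q[:,0]-t[0],q[:,1]-t[1])-t[2],[*q.mean(0),.035]).x
ctr=ex*f[0]+ey*f[1]+n*m
print('dots ctr',ctr.round(4),'r',f[2],np.degrees(np.arctan2(q[:,0]-f[0],q[:,1]-f[1])).round(1))
c0=np.array([.536,.192,.0882]);bc=c0+.00169*ex-.0205*ey;print('bar foot',bc.round(4),'e-grip',(bc+n*.037).round(4))
print('ctr grip',(ctr+n*.037).round(4))
a=np.radians(75.24);bx=np.cos(a)*ex+np.sin(a)*ey
print('bar x',bx.round(3))
s=arm.read_state()
g=(bc+ctr)/2+n*.037
to(g+n*.08,frame(-n,bx)); print('with current yaw');to(g+n*.08,frame(-n,np.array(s['ee_rot'])[:,0]))
to(g+n*.08,frame(-n,-bx))
E
python3 k2.py
```

```text
dots ctr [0.5168 0.1947 0.078 ] r 0.04407702225655023 [ -51.   -16.9   17.7   52.6   86.4  120.8  155.1 -170.7 -136.1]
bar foot [0.518  0.1947 0.0786] e-grip [0.5012 0.1989 0.1113]
ctr grip [0.5    0.1988 0.1107]
bar x [ 0.769 -0.452  0.452]
shift mm [-28.  -14.9  76.7] rot deg [-0.96  5.47 22.81] | 83.0 23.5
with current yaw
shift mm [-28.  -14.9  76.7] rot deg [-2.01  5.13 -0.09] | 83.0 5.5
shift mm [-28.  -14.9  76.7] rot deg [  -7.6    -1.33 -157.01] | 83.0 157.2
```

Call:
servo_tool(
  plan=[
    [[0,0,0,-0.4,-0.07,-8.27,0.6],[0,0,0,-0.4,-0.07,-8.27,0.6],[0,0,0,-0.4,-0.07,-8.27,0.6],[0,0,0,-0.4,-0.07,-8.27,0.6],[0,0,0,-0.4,-0.07,-8.27,0.6],[0,0,0,-0.4,-0.07,-8.27,0.6],[0,0,0,-0.4,-0.07,-8.27,0.6],[0,0,0,-0.4,-0.07,-8.27,0.6],[0,0,0,-0.4,-0.07,-8.27,0.6],[0,0,0,-0.4,-0.07,-8.27,0.6],[0,0,0,-0.4,-0.07,-8.27,0.6],[0,0,0,-0.4,-0.07,-8.27,0.6]],
  ],
)

```text
time_s: 3.75
ee_pos: [0.4598, 0.1965, 0.2638]
ee_rot: [[-0.03, 0.91, 0.413], [0.987, 0.091, -0.13], [-0.156, 0.404, -0.901]]
ft_force: [0.7, -0.1, 0.8]
grip_width: 0.052
finger_force: 0.0
```

Call:
servo_tool(
  plan=[
    [[0,0,0,-0.4,-0.07,-8.27,0.6],[0,0,0,-0.4,-0.07,-8.27,0.6],[0,0,0,-0.4,-0.07,-8.27,0.6],[0,0,0,-0.4,-0.07,-8.27,0.6],[0,0,0,-0.4,-0.07,-8.27,0.6],[0,0,0,-0.4,-0.07,-8.27,0.6],[0,0,0,-0.4,-0.07,-8.27,0.6]],
  ],
)

```text
time_s: 4.45
ee_pos: [0.4598, 0.1965, 0.2637]
ee_rot: [[-0.774, 0.443, 0.453], [0.444, 0.889, -0.11], [-0.452, 0.116, -0.885]]
ft_force: [0.1, -0.1, 0.3]
grip_width: 0.0521
finger_force: 0.0
```

```bash
cat >> h.py <<'E'
n=np.array([-.454,.112,.884]);n/=np.linalg.norm(n)
G=np.array([.5006,.1988,.111]);BX=np.array([.769,-.452,.452])
def st():
    s=arm.read_state();print(s['time_s'],'q',np.round(s['joints'],2),np.round(s['ee_pos'],4),'F',np.round(s['ft_force'],1),'M',np.round(s['moment'],2),s['grip_width'],s['finger_force'])
E
python3 - <<'E'
from h import *
st();to(G+n*.06,frame(-n,-BX));to(G-n*.011,frame(-n,-BX))
E
```

```text
4.45 q [-0.43  0.02 -0.3   2.13  0.58  0.79 -0.02] [0.4598 0.1965 0.2637] F [ 0.1 -0.1  0.3] M [ 0.17  0.46 -0.02] 0.05206567419786552 0.0
shift mm [38.5  2.5 93.4] rot deg [ 0.06 -0.1   0.54] | 101.0 0.5
shift mm [ 38.4   2.4 164.4] rot deg [ 0.06 -0.1   0.54] | 169.0 0.5
```

Call:
servo_tool(
  plan=[
    [[13,1,31,0,0,0.3,0.6],[13,1,31,0,0,0.2,0.6],[12.5,0.5,31,0,0,0,0.6],[0,0,25,0,0,0,0.6],[0,0,23,0,0,0,0.6],[0,0,15,0,0,0,0.6],[0,0,8,0,0,0,0.6]],
  ],
)

```text
time_s: 5.15
ee_pos: [0.5058, 0.1975, 0.1003]
ee_rot: [[-0.768, 0.455, 0.451], [0.458, 0.882, -0.111], [-0.449, 0.121, -0.885]]
ft_force: [0.0, -0.2, -0.2]
grip_width: 0.052
finger_force: 0.0
```

Call:
servo_tool(
  plan=[
    [[0,0,0,0,0,0,0],[0,0,0,0,0,0,0],[0,0,0,0,0,0,0],[0,0,0,0,0,0,0],[0,0,0,0,0,0,0],[0,0,0,0,0,0,0],[0,0,0,0,0,0,0]],
  ],
  squeeze=12,
)

```text
time_s: 5.85
ee_pos: [0.5061, 0.1986, 0.1025]
ee_rot: [[-0.767, 0.454, 0.454], [0.457, 0.883, -0.11], [-0.451, 0.124, -0.884]]
ft_force: [-0.7, 0.8, 3.7]
grip_width: 0.0139
finger_force: 12.0
```

Run:
```python
from h import *
st();to(G-n*.011,frame(-n,-BX))
```

```text
5.85 q [-0.49  0.33 -0.2   2.23  1.06  0.51 -0.53] [0.5061 0.1986 0.1025] F [-0.7  0.8  3.7] M [ 0.17  0.33 -0.01] 0.013918978534044361 12.000401605619118
shift mm [ 0.5 -1.3  0.9] rot deg [ 0.13 -0.05 -0.33] | 2.0 0.4
```

Call:
servo_tool(
  plan=[
    [[0,0,0,0,0,-7,0],[0,0,0,0,0,-8.4,0],[0,0,0,0,0,-8.4,0],[0,0,0,0,0,-8.4,0],[0,0,0,0,0,-8.4,0],[0,0,0,0,0,-8.4,0],[0,0,0,0,0,-8.4,0],[0,0,0,0,0,-8.4,0],[0,0,0,0,0,-8.4,0],[0,0,0,0,0,-8.4,0]],
  ],
)

```text
time_s: 6.85
ee_pos: [0.5062, 0.1982, 0.1026]
ee_rot: [[-0.545, -0.704, 0.454], [-0.819, 0.563, -0.111], [-0.178, -0.433, -0.884]]
ft_force: [-1.3, -0.8, 3.4]
grip_width: 0.014
finger_force: 12.0
```

Run:
```python
from h import *
st();to(G-n*.011,frame(-n,-BX))
```

```text
6.85 q [-0.34  0.35 -0.38  2.22  1.12  0.57  0.87] [0.5062 0.1982 0.1026] F [-1.3 -0.8  3.4] M [ 0.06  0.3  -0.15] 0.014015843493954768 12.000372513430193
shift mm [1.1 0.7 0.9] rot deg [8.000e-02 5.000e-02 8.257e+01] | 2.0 82.6
```

Call:
servo_tool(
  plan=[
    [[0,0,0,0,0,-8.4,0],[0,0,0,0,0,-8.4,0],[0,0,0,0,0,-8.4,0],[0,0,0,0,0,-8.4,0],[0,0,0,0,0,-8.4,0],[0,0,0,0,0,-8.4,0],[0,0,0,0,0,-8.4,0],[0,0,0,0,0,-8.4,0],[0,0,0,0,0,-8.4,0],[0,0,0,0,0,-8.4,0],[0,0,0,0,0,0,0]],
  ],
)

```text
time_s: 7.95
ee_pos: [0.5066, 0.1983, 0.1027]
ee_rot: [[0.64, -0.619, 0.455], [-0.65, -0.752, -0.11], [0.411, -0.225, -0.884]]
ft_force: [-1.4, 0.7, 4.8]
grip_width: 0.0136
finger_force: 12.0
```

Run:
```python
from h import *
st();to(G-n*.011,frame(-n,-BX))
```

```text
7.95 q [-0.2   0.37 -0.54  2.21  1.17  0.63  2.3 ] [0.5066 0.1983 0.1027] F [-1.4  0.7  4.8] M [-0.1   0.11 -0.05] 0.013579903290610094 11.998491422273219
shift mm [-0.8  1.5  0.9] rot deg [-0.0000e+00  1.6000e-01  1.6623e+02] | 2.0 166.2
```

Call:
servo_tool(
  plan=[
    [[0,0,0,0,0,0,1],[0,0,0,0,0,0,1],[0,0,0,0,0,0,1],[0,0,0,0,0,0,1],[0,0,0,0,0,0,1],[0,0,0,0,0,0,1],[0,0,0,0,0,0,1]],
  ],
)

```text
time_s: 8.65
ee_pos: [0.5059, 0.1981, 0.1019]
ee_rot: [[0.641, -0.62, 0.454], [-0.65, -0.752, -0.11], [0.41, -0.224, -0.884]]
ft_force: [-0.1, -0.2, 1.1]
grip_width: 0.0621
finger_force: 0.0
```

Call:
servo_tool(
  plan=[
    [[0,0,0,0,0,8.5,1],[0,0,0,0,0,8.5,1],[0,0,0,0,0,8.5,1],[0,0,0,0,0,8.5,1],[0,0,0,0,0,8.5,1],[0,0,0,0,0,8.5,1],[0,0,0,0,0,8.5,1],[0,0,0,0,0,8.5,1],[0,0,0,0,0,8.5,1],[0,0,0,0,0,8.5,1],[0,0,0,0,0,8.5,1]],
  ],
)

```text
time_s: 9.75
ee_pos: [0.506, 0.1981, 0.102]
ee_rot: [[-0.661, -0.597, 0.454], [-0.707, 0.699, -0.11], [-0.251, -0.394, -0.884]]
ft_force: [0.3, -0.4, 0.0]
grip_width: 0.0873
finger_force: 0.0
```

Call:
servo_tool(
  plan=[
    [[0,0,0,0,0,8.5,1],[0,0,0,0,0,8.5,1],[0,0,0,0,0,8.5,1],[0,0,0,0,0,8.5,1],[0,0,0,0,0,8.5,1],[0,0,0,0,0,8.5,1],[0,0,0,0,0,8.5,1],[0,0,0,0,0,8.5,1],[0,0,0,0,0,8.5,1],[0,0,0,0,0,8.5,1]],
  ],
)

```text
time_s: 10.75
ee_pos: [0.506, 0.1982, 0.102]
ee_rot: [[-0.653, 0.607, 0.454], [0.634, 0.765, -0.11], [-0.414, 0.216, -0.884]]
ft_force: [-0.0, 0.1, 1.3]
grip_width: 0.087
finger_force: 0.0
```

Run:
```python
from h import *
st();to(G-n*.011,frame(-n,-BX))
```

```text
10.75 q [-0.51  0.33 -0.17  2.23  1.05  0.5  -0.74] [0.506  0.1982 0.102 ] F [-0.   0.1  1.3] M [ 0.23  0.43 -0.  ] 0.08697867900613239 0.0
shift mm [ 0.1 -0.8  0.5] rot deg [  0.07  -0.08 -12.6 ] | 1.0 12.6
```

Call:
servo_tool(
  plan=[
    [[0,0,0,0,0,1,0],[0,0,0,0,0,0,0],[0,0,0,0,0,0,0],[0,0,0,0,0,0,0],[0,0,0,0,0,0,0],[0,0,0,0,0,0,0],[0,0,0,0,0,0,0],[0,0,0,0,0,0,0],[0,0,0,0,0,0,0],[0,0,0,0,0,0,0]],
  ],
  squeeze=12,
)

```text
time_s: 11.75
ee_pos: [0.506, 0.1982, 0.102]
ee_rot: [[-0.646, 0.614, 0.454], [0.643, 0.758, -0.11], [-0.412, 0.22, -0.884]]
ft_force: [3.3, 1.1, 0.3]
grip_width: 0.0147
finger_force: 3.6
```

Call:
servo_tool(
  plan=[
    [[0,0,0,0,0,-7,0],[0,0,0,0,0,-8.4,0],[0,0,0,0,0,-8.4,0],[0,0,0,0,0,-8.4,0],[0,0,0,0,0,-8.4,0],[0,0,0,0,0,-8.4,0],[0,0,0,0,0,-8.4,0],[0,0,0,0,0,-8.4,0],[0,0,0,0,0,-6,0],[0,0,0,0,0,-3,0]],
  ],
)

```text
time_s: 12.75
ee_pos: [0.5063, 0.1982, 0.1022]
ee_rot: [[-0.76, -0.464, 0.454], [-0.565, 0.818, -0.11], [-0.32, -0.34, -0.884]]
ft_force: [-0.2, 0.1, -0.2]
grip_width: 0.0139
finger_force: 12.0
```

Run:
```python
from h import *
st();to(G-n*.011,frame(-n,-BX));s=arm.read_state();print('axis moment',np.dot(s['moment'],n))
```

```text
12.75 q [-0.37  0.34 -0.34  2.22  1.11  0.56  0.52] [0.5063 0.1982 0.1022] F [-0.2  0.1 -0.2] M [ 0.29  0.29 -0.1 ] 0.013938019200424324 11.999831103603356
shift mm [1.2 0.1 0.6] rot deg [ 0.11  0.   61.7 ] | 1.0 61.7
axis moment -0.19046249240567492
```

Call:
servo_tool(
  plan=[
    [[0,0,0,0,0,-2,0],[0,0,0,0,0,-2,0],[0,0,0,0,0,0,0]],
  ],
)

```text
time_s: 13.05
ee_pos: [0.5063, 0.1982, 0.1022]
ee_rot: [[-0.728, -0.514, 0.454], [-0.619, 0.778, -0.11], [-0.297, -0.361, -0.884]]
ft_force: [1.0, 0.3, 1.7]
grip_width: 0.0139
finger_force: 12.0
```

Run:
```python
from h import *
st();to(G-n*.011,frame(-n,-BX));s=arm.read_state();print('axis moment',np.dot(s['moment'],n))
```

```text
13.05 q [-0.36  0.35 -0.35  2.22  1.11  0.56  0.58] [0.5063 0.1982 0.1022] F [1.  0.3 1.7] M [0.2  0.23 0.07] 0.013889771888062659 11.999794169969391
shift mm [1.2 0.2 0.6] rot deg [1.100e-01 1.000e-02 6.555e+01] | 1.0 65.6
axis moment 0.0008267759533534952
```

Call:
servo_tool(
  plan=[
    [[0,0,0,0,0,-2,0],[0,0,0,0,0,-2,0],[0,0,0,0,0,0,0]],
  ],
)

```text
time_s: 13.35
ee_pos: [0.5061, 0.1981, 0.1021]
ee_rot: [[-0.691, -0.562, 0.454], [-0.67, 0.734, -0.11], [-0.271, -0.38, -0.884]]
ft_force: [-0.0, 0.0, 1.1]
grip_width: 0.0145
finger_force: 12.0
```

Run:
```python
from h import *
st();to(G-n*.011,frame(-n,-BX));s=arm.read_state();print('axis moment',np.dot(s['moment'],n))
```

```text
13.35 q [-0.36  0.35 -0.36  2.22  1.11  0.56  0.65] [0.5061 0.1981 0.1021] F [-0.   0.   1.1] M [ 0.34  0.32 -0.3 ] 0.014533465443206987 11.999969745520502
shift mm [0.9 0.2 0.6] rot deg [ 1.000e-01 -1.000e-02  6.943e+01] | 1.0 69.4
axis moment -0.3840948341352337
```

Call:
servo_tool(
  plan=[
    [[0,0,0,0,0,-2,0],[0,0,0,0,0,0,0]],
  ],
)

```text
time_s: 13.55
ee_pos: [0.506, 0.198, 0.1021]
ee_rot: [[-0.671, -0.586, 0.454], [-0.695, 0.71, -0.111], [-0.257, -0.389, -0.884]]
ft_force: [-0.1, 0.3, 1.1]
grip_width: 0.015
finger_force: 12.6
```

Run:
```python
from h import *
st();to(G-n*.011,frame(-n,-BX));s=arm.read_state();print('axis moment',np.dot(s['moment'],n))
```

```text
13.55 q [-0.35  0.35 -0.36  2.22  1.11  0.56  0.68] [0.506  0.198  0.1021] F [-0.1  0.3  1.1] M [ 0.3   0.41 -0.32] 0.01499924965505804 12.619917416159296
shift mm [0.8 0.2 0.5] rot deg [ 9.000e-02 -2.000e-02  7.143e+01] | 1.0 71.4
axis moment -0.37686537813310617
```

Call:
servo_tool(
  plan=[
    [[0,0,0,0,0,0,1],[0,0,0,0,0,0,1],[0,0,0,0,0,0,1],[0,0,0,0,0,0,1],[0,0,-15,0,0,0,1],[0,0,-40,0,0,0,1],[0,0,-45,0,0,0,1],[0,0,-45,0,0,0,1]],
  ],
)

```text
time_s: 14.35
ee_pos: [0.439, 0.2141, 0.231]
ee_rot: [[-0.67, -0.588, 0.452], [-0.697, 0.709, -0.111], [-0.255, -0.389, -0.885]]
ft_force: [1.2, 0.8, 0.6]
grip_width: 0.0712
finger_force: 0.0
```

Run:
```python
from h import *
st();s=arm.read_state();print(np.round(s['ee_rot'],3).tolist())
S=snap('wrist');save('w2',S);cv2.imwrite('pics/w2.png',S[0][:,:,::-1])
```

```text
14.35 q [-0.3   0.07 -0.51  2.18  0.67  0.77  1.05] [0.439  0.2141 0.231 ] F [1.2 0.8 0.6] M [ 0.33  0.29 -0.02] 0.07115358989451931 0.0
[[-0.67, -0.588, 0.452], [-0.697, 0.709, -0.111], [-0.255, -0.389, -0.885]]
```

View pics/w2.png

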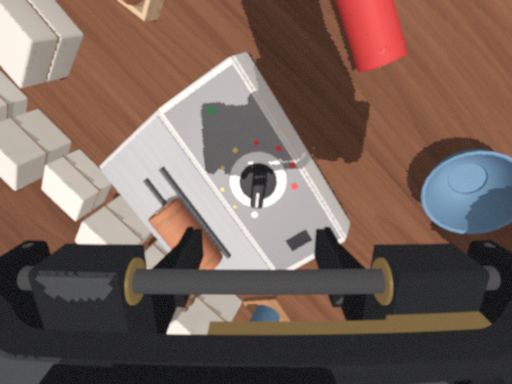

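The pointer at (258,200) now points at the big white dot (255,214), and the stop was felt in the twist moment, so the knob is off. Next I measure the roll and the tray.

```bash
cat > roll.py <<'E'
from h import *
from scipy.optimize import least_squares
def fit(S,c0,yaw0,r=.024,hl=.05,zmin=None):
    p,d,K,D,W=S;C=cloud(d,K,D,W);h=cv2.cvtColor(p,cv2.COLOR_RGB2HSV)
    u=np.array([-np.sin(yaw0),np.cos(yaw0),0]);w=np.array([np.cos(yaw0),np.sin(yaw0),0])
    L=C-c0;m=(abs(L@u)<hl+.02)&(abs(L@w)<r+.006)&(L[...,2]>0.004)&(L[...,2]<r+.012)
    m&=(h[...,0]<16)&(h[...,1]>90)
    k=cv2.connectedComponentsWithStats(m.astype(np.uint8));
    if k[0]<2: return
    m=k[1]==1+k[2][1:,4].argmax()
    Q=C[m]
    def res(t):
        a=np.array([-np.sin(t[3]),np.cos(t[3]),0]);v=Q-t[:3]*[1,1,1];v=v-np.outer(v@a,a)
        return np.r_[np.linalg.norm(v,axis=1)-r]
    t0=np.r_[c0,yaw0]
    def full(t): return np.r_[res(t),((t[:3]-c0)@u)*1e-1]
    t=least_squares(full,t0,loss='soft_l1',f_scale=.002).x
    a=np.array([-np.sin(t[3]),np.cos(t[3]),0]);s=(Q-t[:3])@a;lo,hi=np.percentile(s,[.7,99.3])
    c=t[:3]+a*(lo+hi)/2
    print(len(Q),'ctr',c.round(4),'yaw',np.degrees(t[3]).round(2),'len',(hi-lo).round(4),'rms',np.sqrt(np.mean(res(t)**2)).round(4))
    return c
if __name__=='__main__':
    y=np.radians(7);tc=np.array([.458,-.118,.030]);dx=np.array([np.cos(y),np.sin(y),0])*.026
    for n in('top0','side0','w1'):
        S=load(n);print(n)
        fit(S,np.array([.627,.187,.127]),np.radians(-14));print(' a,b');fit(S,tc-dx,y);fit(S,tc+dx,y)
    s=arm.read_state();print();to([.61,.185,.27],frame([0,0,-1],[.24,.97,0]))
E
python3 roll.py
```

```text
top0
610 ctr [0.6343 0.1816 0.1258] yaw -14.76 len 0.0981 rms 0.0024
 a,b
588 ctr [ 0.4335 -0.1225  0.029 ] yaw 7.25 len 0.0965 rms 0.0026
568 ctr [ 0.4855 -0.1184  0.0288] yaw 8.06 len 0.0976 rms 0.0027
side0
616 ctr [0.6352 0.1887 0.1265] yaw -12.47 len 0.0979 rms 0.0027
 a,b
518 ctr [ 0.4323 -0.1181  0.0288] yaw 7.98 len 0.1007 rms 0.0029
492 ctr [ 0.4843 -0.1137  0.0286] yaw 7.3 len 0.1018 rms 0.003
w1
3487 ctr [0.6335 0.1841 0.1253] yaw -13.81 len 0.0967 rms 0.0008
 a,b
1984 ctr [ 0.4308 -0.1212  0.028 ] yaw 7.71 len 0.0996 rms 0.0024
2022 ctr [ 0.4831 -0.1166  0.028 ] yaw 7.14 len 0.1 rms 0.0024

shift mm [ -98.9 -136.6   54.3] rot deg [ 11.47  35.79 143.22] | 177.0 148.1
```

Call:
servo_tool(
  plan=[
    [[-24.7,-34.2,13.6,0,0,0,1],[-24.7,-34.2,13.6,0,0,0,1],[-24.7,-34.2,13.6,0,0,0,1],[-24.7,-34.2,13.6,0,0,0,1],[0,0,0,0.64,1.99,7.96,1],[0,0,0,0.64,1.99,7.96,1],[0,0,0,0.64,1.99,7.96,1],[0,0,0,0.64,1.99,7.96,1],[0,0,0,0.64,1.99,7.96,1],[0,0,0,0.64,1.99,7.96,1],[0,0,0,0.64,1.99,7.96,1],[0,0,0,0.64,1.99,7.96,1]],
  ],
)

```text
time_s: 15.6
ee_pos: [0.6113, 0.1801, 0.2602]
ee_rot: [[-0.88, 0.423, 0.217], [0.37, 0.896, -0.244], [-0.298, -0.134, -0.945]]
ft_force: [0.7, 0.7, 0.2]
grip_width: 0.0869
finger_force: 0.0
```

Call:
servo_tool(
  plan=[
    [[0,0,0,0.64,1.99,7.96,1],[0,0,0,0.64,1.99,7.96,1],[0,0,0,0.64,1.99,7.96,1],[0,0,0,0.64,1.99,7.96,1],[0,0,0,0.64,1.99,7.96,1],[0,0,0,0.64,1.99,7.96,1],[0,0,0,0.64,1.99,7.96,1],[0,0,0,0.64,1.99,7.96,1],[0,0,0,0.64,1.99,7.96,1],[0,0,0,0.64,1.99,7.96,1]],
  ],
)

```text
time_s: 16.6
ee_pos: [0.6115, 0.1797, 0.2601]
ee_rot: [[0.252, 0.968, -0.01], [0.968, -0.252, -0.005], [-0.007, -0.009, -1.0]]
ft_force: [0.2, -0.1, 0.4]
grip_width: 0.0871
finger_force: 0.0
```

Run:
```python
from h import *
from roll import fit
st()
S=snap('wrist');save('w3',S);c=fit(S,np.array([.634,.1845,.1265]),np.radians(-13.8))
for z in(.27,.21): to([.634,.1845,z],frame([0,0,-1],[.2385,.971,0]))
to([.634,.1845,.1235],frame([0,0,-1],[.2385,.971,0]))
```

```text
16.6 q [-0.31  0.39 -0.06  1.58  0.02  1.18 -0.63] [0.6115 0.1797 0.2601] F [ 0.2 -0.1  0.4] M [-0.04 -0.12  0.  ] 0.08710440480406127 0.0
4387 ctr [0.6341 0.1856 0.1254] yaw -13.96 len 0.0973 rms 0.0013
shift mm [ 12.1  19.4 -10. ] rot deg [-0.46  0.42 -1.16] | 25.0 1.3
shift mm [12.5 19.9 50. ] rot deg [-0.46  0.42 -1.16] | 55.0 1.3
shift mm [ 13.2  20.6 136.5] rot deg [-0.46  0.42 -1.16] | 139.0 1.3
```

View pics/w3.png

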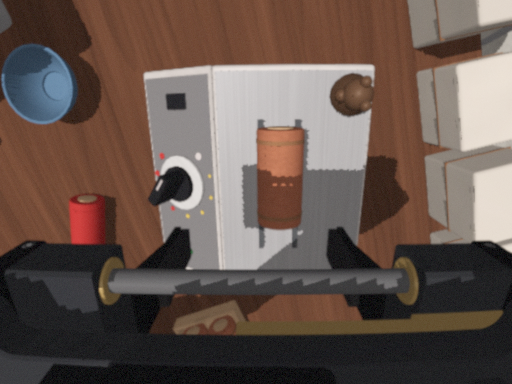

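The roll is upright in view at (281,177), with the bear clear of it at (352,95). I'll check the knob pointer once more in an enlarged crop before grasping.

Run:
```python
from h import *
f=lambda n,a,b,c,d:cv2.resize(load(n)[0][a:b,c:d],(400,400),interpolation=cv2.INTER_CUBIC)
cv2.imwrite('pics/kz.png',np.hstack([f('w2',130,230,205,305),f('w3',135,225,140,230)])[:,:,::-1])
```

```text
(no output)
```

View pics/kz.png

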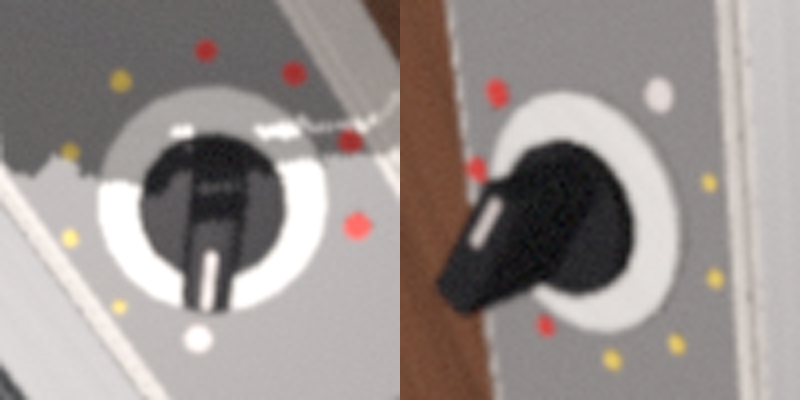

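The pointer (at left-crop (208,280)) points at the white dot (198,340), so the knob is off. Now the grasp.

Call:
servo_tool(
  plan=[
    [[13,20.5,10,-0.46,0.42,-1.2,1],[0,0,35,0,0,0,1],[0,0,35,0,0,0,1],[0,0,30,0,0,0,1],[0,0,18,0,0,0,1],[0,0,8,0,0,0,1]],
  ],
)

```text
time_s: 17.25
ee_pos: [0.633, 0.187, 0.1217]
ee_rot: [[0.224, 0.975, -0.004], [0.975, -0.224, -0.002], [-0.003, -0.003, -1.0]]
ft_force: [1.0, -0.8, -0.4]
grip_width: 0.0869
finger_force: 0.0
```

Run:
```python
from h import *
st();to([.634,.185,.1233],frame([0,0,-1],[.2385,.971,0]))
```

```text
17.25 q [-0.31  0.55 -0.06  1.67  0.04  0.93 -0.61] [0.633  0.187  0.1217] F [ 1.  -0.8 -0.4] M [ 0.   -0.04  0.01] 0.08687278065974366 0.0
shift mm [-1.7  1.4 -1.6] rot deg [-0.19  0.19  0.87] | 3.0 0.9
```

Call:
servo_tool(
  plan=[
    [[-1.7,1.4,-1.6,-0.2,0.2,0.9,1],[0,0,0,0,0,0,0.4],[0,0,0,0,0,0,0.4],[0,0,0,0,0,0,0.4],[0,0,0,0,0,0,0.4],[0,0,0,0,0,0,0.4],[0,0,0,0,0,0,0.4],[0,0,0,0,0,0,0.4],[0,0,0,0,0,0,0.4]],
  ],
  squeeze=15,
)

```text
time_s: 18.15
ee_pos: [0.6354, 0.1855, 0.1263]
ee_rot: [[0.241, 0.97, 0.004], [0.97, -0.241, 0.002], [0.003, 0.004, -1.0]]
ft_force: [-1.0, 0.3, 1.4]
grip_width: 0.0478
finger_force: 15.0
```

Call:
servo_tool(
  plan=[
    [[0,0,-5,0,0,0,0.3],[0,0,-15,0,0,0,0.3],[0,0,-30,0,0,0,0.3],[0,0,-35,0,0,0,0.3],[0,0,-35,0,0,0,0.3]],
  ],
)

```text
time_s: 18.65
ee_pos: [0.6347, 0.185, 0.2481]
ee_rot: [[0.241, 0.97, 0.004], [0.97, -0.241, 0.002], [0.003, 0.004, -1.0]]
ft_force: [0.5, -0.0, -1.8]
grip_width: 0.0479
finger_force: 15.0
```

Run:
```python
from h import *
st();y=np.radians(7.5);print('held ctr in tool?')
to([.4582,-.1184,.22],frame([0,0,-1],[-np.sin(y),np.cos(y),0]))
```

```text
18.65 q [-0.31  0.43 -0.06  1.55  0.02  1.16 -0.61] [0.6347 0.185  0.2481] F [ 0.5 -0.  -1.8] M [-0.03 -0.1   0.02] 0.04787521163877577 14.999788999557495
held ctr in tool?
shift mm [-337.1  -98.2   26.6] rot deg [  0.25  -0.15 -21.46] | 352.0 21.5
```

Call:
servo_tool(
  plan=[
    [[-20,-5,-6,0,0,0,0.3],[-40,-9,-6,0,0,0,0.3],[-43,-10,-6,0,0,0,0.3],[-43,-10,-6,0,0,0,0.3],[-43,-10,-6,0,0,0,0.3],[-43,-10,-6,0,0,0,0.3],[-43,-10,-6,0,0,0,0.3],[-43,-10,-5,0,0,0,0.3],[-40,-9,-5,0,0,-5,0.3],[-25,-6,0,0,0,-5.5,0.3],[0,0,0,0.2,-0.1,-5.5,0.3],[0,0,0,0,0,-5.5,0.3]],
  ],
)

```text
time_s: 19.85
ee_pos: [0.456, -0.1677, 0.2963]
ee_rot: [[-0.132, 0.991, 0.0], [0.991, 0.132, 0.001], [0.001, 0.0, -1.0]]
ft_force: [-0.6, 0.7, -1.5]
grip_width: 0.0477
finger_force: 15.0
```

```bash
cat > pl.py <<'E'
from roll import *
st()
S=snap('wrist');save('w4',S)
y=np.radians(7.5);tc=np.array([.4582,-.1184,.030]);dx=np.array([np.cos(y),np.sin(y),0])*.026
a=fit(S,tc-dx,y);b=fit(S,tc+dx,y)
s=arm.read_state();M=np.array(s['ee_rot']);C=cloud(S[1],*S[2:]);L=(C-s['ee_pos'])@M
h=cv2.cvtColor(S[0],cv2.COLOR_RGB2HSV);k=(h[...,0]<16)&(h[...,1]>90)&(abs(L[...,1])<.03)&(abs(L[...,2])<.035)&(abs(L[...,0])<.07)
print('held',k.sum(),np.percentile(L[k],[1,50,99],axis=0).round(4).tolist())
to([.4582,-.1184,.20],frame([0,0,-1],[-np.sin(y),np.cos(y),0]))
E
python3 pl.py
```

```text
19.85 q [ 0.17  0.1   0.1   1.88 -0.01  1.16  0.41] [ 0.456  -0.1677  0.2963] F [-0.6  0.7 -1.5] M [-0.03 -0.07  0.06] 0.04768969377497514 14.999186396598816
2234 ctr [ 0.4313 -0.1204  0.0284] yaw 7.44 len 0.0934 rms 0.001
2203 ctr [ 0.4833 -0.1158  0.0284] yaw 7.16 len 0.0939 rms 0.0007
held 10109 [[-0.0381, -0.0238, -0.0241], [0.021, -0.0009, -0.0203], [0.0482, 0.0216, 0.0107]]
shift mm [47.9  8.6 96.2] rot deg [-0.   -0.05  0.28] | 108.0 0.3
```

View pics/w4.png

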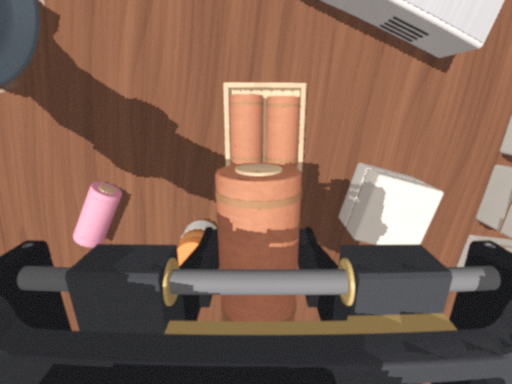

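The held roll is at (258,240), parallel to the tray rolls at (247,130) and (283,130). The pink look-alike at (97,215) is clear.

Call:
servo_tool(
  plan=[
    [[24,4.5,25,0,0,0.3,0.3],[23.8,4.4,30,0,0,0,0.3],[0,0,40,0,0,0,0.3],[0,0,40,0,0,0,0.3],[0,0,35,0,0,0,0.3],[0,0,25,0,0,0,0.3],[0,0,10,0,0,0,0.3],[0,0,0,0,0,0,0.3]],
  ],
)

```text
time_s: 20.7
ee_pos: [0.4596, -0.1175, 0.0906]
ee_rot: [[-0.125, 0.992, -0.002], [0.992, 0.125, 0.001], [0.001, -0.002, -1.0]]
ft_force: [-0.2, 0.5, -2.8]
grip_width: 0.0473
finger_force: 15.0
```

Run:
```python
from h import *
st();y=np.radians(7.4)
to([.4585,-.1185,.070],frame([0,0,-1],[-np.sin(y),np.cos(y),0]))
```

```text
20.7 q [ 0.12  0.33  0.05  2.13 -0.03  0.68  0.31] [ 0.4596 -0.1175  0.0906] F [-0.2  0.5 -2.8] M [ 0.01 -0.12 -0.02] 0.047331246469995876 14.999820739030838
shift mm [-0.9 -1.1 20.7] rot deg [-0.11 -0.07 -0.22] | 21.0 0.3
```

Call:
servo_tool(
  plan=[
    [[-0.9,-1.1,8,-0.1,-0.1,-0.2,0.3],[0,0,6,0,0,0,0.3],[0,0,2,0,0,0,0.3],[0,0,1,0,0,0,0.3],[0,0,1,0,0,0,0.3],[0,0,0,0,0,0,0.3]],
  ],
)

```text
time_s: 21.3
ee_pos: [0.46, -0.1185, 0.0737]
ee_rot: [[-0.129, 0.992, 0.003], [0.992, 0.129, -0.001], [-0.001, 0.003, -1.0]]
ft_force: [-0.4, 0.4, -1.9]
grip_width: 0.0474
finger_force: 15.0
```

Call:
servo_tool(
  plan=[
    [[0,0,1,0,0,0,0.3],[0,0,0,0,0,0,0.3]],
  ],
)

```text
time_s: 21.5
ee_pos: [0.4599, -0.1185, 0.0726]
ee_rot: [[-0.13, 0.992, 0.003], [0.992, 0.13, -0.001], [-0.001, 0.003, -1.0]]
ft_force: [0.3, 0.6, -2.4]
grip_width: 0.0476
finger_force: 15.0
```

Call:
servo_tool(
  plan=[
    [[0,0,1,0,0,0,0.3],[0,0,0,0,0,0,0.3]],
  ],
)

```text
time_s: 21.7
ee_pos: [0.4598, -0.1185, 0.0715]
ee_rot: [[-0.129, 0.992, 0.003], [0.992, 0.129, -0.001], [-0.001, 0.003, -1.0]]
ft_force: [0.1, 0.2, -2.3]
grip_width: 0.048
finger_force: 15.0
```

Call:
servo_tool(
  plan=[
    [[0,0,1,0,0,0,0.3],[0,0,0,0,0,0,0.3]],
  ],
)

```text
time_s: 21.9
ee_pos: [0.46, -0.1185, 0.0708]
ee_rot: [[-0.129, 0.992, 0.003], [0.992, 0.129, -0.001], [-0.001, 0.003, -1.0]]
ft_force: [-0.5, 0.2, 2.0]
grip_width: 0.0473
finger_force: 15.0
```

Call:
servo_tool(
  plan=[
    [[0,0,1,0,0,0,0.3],[0,0,0,0,0,0,0.3]],
  ],
)

```text
time_s: 22.1
ee_pos: [0.46, -0.1186, 0.0705]
ee_rot: [[-0.129, 0.992, 0.003], [0.992, 0.129, -0.001], [-0.001, 0.003, -1.0]]
ft_force: [-3.5, 0.2, 8.6]
grip_width: 0.0474
finger_force: 15.0
```

Call:
servo_tool(
  plan=[
    [[0,-1,-1,0,0,0,0.3],[0,0,0,0,0,0,0.3]],
  ],
)

```text
time_s: 22.3
ee_pos: [0.4589, -0.1187, 0.0705]
ee_rot: [[-0.129, 0.992, 0.003], [0.992, 0.129, -0.001], [-0.001, 0.003, -1.0]]
ft_force: [-0.4, 0.0, -2.4]
grip_width: 0.0475
finger_force: 15.0
```

Call:
servo_tool(
  plan=[
    [[0,0,0,0,0,0,0.65],[0,0,0,0,0,0,0.65],[0,0,0,0,0,0,0.65],[0,0,0,0,0,0,0.65],[0,0,-1,0,0,0,0.65],[0,0,-4,0,0,0,0.7],[0,0,-15,0,0,0,0.8],[0,0,-40,0,0,0,1],[0,0,-45,0,0,0,1],[0,0,-45,0,0,0,1]],
  ],
)

```text
time_s: 23.3
ee_pos: [0.458, -0.1185, 0.2224]
ee_rot: [[-0.129, 0.992, 0.003], [0.992, 0.129, -0.001], [-0.001, 0.002, -1.0]]
ft_force: [0.4, -0.4, -0.1]
grip_width: 0.0831
finger_force: 0.0
```

```bash
cat > chk.py <<'E'
from roll import *
import sys
st()
y=np.radians(7.4);tc=np.array([.458,-.119,.030]);dx=np.array([np.cos(y),np.sin(y),0])*.026
for n in sys.argv[1:]:
    S=snap(n);save(n+'9',S);print(n);fit(S,tc+[0,0,.0403],y);fit(S,tc-dx,y);fit(S,tc+dx,y)
E
python3 chk.py wrist side
python3 - <<'E'
from h import *
f=lambda p,a,b,c,d:cv2.resize(p[a:b,c:d],(400,400),interpolation=cv2.INTER_CUBIC)
cv2.imwrite('pics/e.png',np.hstack([cv2.resize(load('wrist9')[0],(400,300)),cv2.resize(load('side9')[0][120:240,220:380],(400,300))])[:,:,::-1])
E
```

```text
23.3 q [ 0.11  0.14  0.06  2.01 -0.01  0.98  0.3 ] [ 0.458  -0.1185  0.2224] F [ 0.4 -0.4 -0.1] M [-0.01 -0.2  -0.06] 0.08312233451637702 0.0
wrist
3845 ctr [ 0.4575 -0.1195  0.0687] yaw 7.28 len 0.0986 rms 0.001
1580 ctr [ 0.4314 -0.1219  0.0284] yaw 7.26 len 0.0989 rms 0.0021
1504 ctr [ 0.4833 -0.1167  0.0286] yaw 7.51 len 0.0997 rms 0.0018
side
521 ctr [ 0.4582 -0.1154  0.0688] yaw 7.49 len 0.1018 rms 0.003
444 ctr [ 0.4331 -0.1175  0.0293] yaw 7.27 len 0.1017 rms 0.0039
176 ctr [ 0.4823 -0.1128  0.03  ] yaw 9.73 len 0.1039 rms 0.0057
```

View pics/e.png

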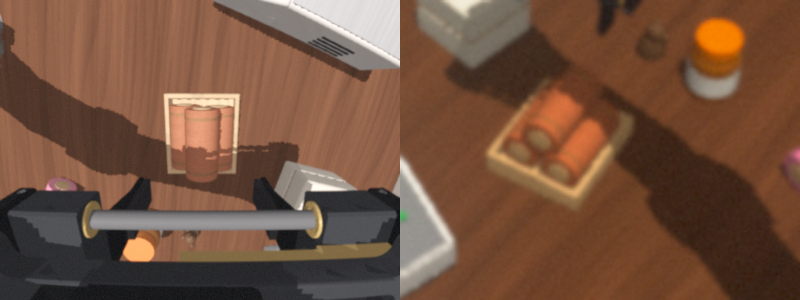

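The roll lies saddled between the two tray rolls (left crop (202,142)). It is parallel to them, its ends are level to under 1 mm, and the gripper is clear.

```bash
python3 -c "
from workcell import job
print(job.sign_off())"
```

```text
the job is handed in; nothing more can be done
None
```

I turned the heat knob to the off stop first, then laid the terracotta roll in the gap between the two tray rolls, parallel and level with their ends, and handed the job in at about 23 s.

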